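# Re-arm the board tester's interlock

### The job

Push the blue drawer of the board tester fully home with the fingers, then put one fingertip on each of the two yellow keys and press both right down together, hold them down for at least two seconds, and let go. Do not press the red stop key, and leave the meter, bottle and spool where they stand; nothing needs to be gripped or picked up.

Things in the scene. Friction and masses are not known exactly. Their poses are not given: they have to be found in the camera images.
- tester: Grey steel board tester, fixed to the bench: a box 140 mm deep (x) by 180 mm wide (y) by 60 mm high. Origin: centre of its underside, on the bench; x points from its drawer side to its back, y to its left, z up. The drawer side looks roughly to the robot (turned by up to 0.4 rad either way). On its flat top (60 mm up) stand two yellow keys and a smaller red stop key behind them.
- drawer (a joint): How far the blue drawer stands out of the tester, in m: 0 fully home against its stop, grows as it comes out towards the robot, at most 0.08; starts between 0.025 and 0.05. It slides along the tester's x axis with about 1.5 N of friction, stays where it is left, and has no handle.
- drawer_face (a point): Middle of the drawer's flat outer face, which is blue, 164 mm wide and reaches from 8 to 52 mm above the bench (this point is at 30 mm). It moves with the drawer; with the drawer home it lies 82 mm from the tester's origin, on its -x side. The front panel is 12 mm thick; behind it is a shallow tray with a green circuit board fixed in it.
- key_left_top (a point): Left (+y of the tester) yellow push key of the pair, as seen from the robot when the tester faces it: centre of its flat round top, 28 mm across, 84 mm above the bench when up. It stands 15 mm to -x and 30 mm to +y of the tester's origin, in a round black housing 44 mm across whose top is 72 mm above the bench. The two key tops are 60 mm apart centre to centre, along the tester's y axis.
- key_right_top (a point): Right (-y of the tester) yellow push key of the pair, as seen from the robot when the tester faces it: centre of its top; like the left one, but 30 mm to -y of the tester's origin.
- key_left (a joint): How far the left yellow key is pressed down, in m: 0 up, 0.008 fully down. Springs back; needs 1.5 N to start and 5 N to be fully down.
- key_right (a joint): The same for the right yellow key.
- stop_key_top (a point): Centre of the top of the red stop key, 18 mm across, 81 mm above the bench, 43 mm to +x of the tester's origin (58 mm behind the line of the yellow keys, midway between them), in a black housing 34 mm across.
- stop_key (a joint): How far the red stop key is pressed, in m: 0 up, 0.005 fully down; springs back. Leave it up.
- meter: Loose black hand-held meter, 150 x 75 x 34 mm, lying flat beside the tester, on its left. Origin: centre of its underside. Leave alone.
- flux: Loose small amber bottle, 36 mm across, 65 mm tall, standing on the right of the tester. Origin: centre of its underside. Leave alone.
- spool: Loose steel-coloured spool, 52 mm across, 36 mm tall, standing on the right of the tester. Origin: centre of its underside. Leave alone.
Things that resemble listed ones, but are neither listed nor needed, are in the scene too. There is more than one size of the tester; the job needs the largest.

How it is judged (in metres and radians):
On the way, in this order (a step that is already met when the one before it is completed fails the run):
1. the fingers push on the open drawer (value of joint drawer above 0.006 m and contact force between the fingers and tester above 0.5 N), for 0.05 s.
2. the drawer is pushed fully home (value of joint drawer below 0.003 m), for 0.2 s.
3. with the drawer home, the fingers press both yellow keys right down and hold them (value of joint drawer below 0.004 m and value of joint each of key_left, key_right above 0.005 m and contact force between the fingers and tester above 4 N), for 1.8 s.
At the end, for the whole second after the job is handed in: The drawer is within 4 mm of its stop, both yellow keys (after having been held more than 5 mm down together for 1.8 s) and the red key are up again within 1 mm, and the meter, bottle and spool stand within 20 mm of where they were (value of joint drawer below 0.004 m and value of joint each of key_left, key_right, stop_key below 0.001 m and distance of each of meter, flux, spool from where it was at the start of the episode below 0.02 m); the robot touches nothing.
It fails at once if one yellow key is pressed down (over 5 mm) while the other is still up (under 1 mm) ((value of joint key_left above 0.005 m and value of joint key_right below 0.001 m) or (value of joint key_right above 0.005 m and value of joint key_left below 0.001 m)).
It fails at once if the red stop key is pressed (over 2 mm) (value of joint stop_key above 0.002 m).
It fails at once if the meter, bottle or spool is lifted, tipped, or shifted by over 20 mm ((distance of meter from where it was at the start of the episode above 0.02 m or angle between meter's own z axis and vertical above 0.35 rad) or (distance of flux from where it was at the start of the episode above 0.02 m or angle between flux's own z axis and vertical above 0.35 rad) or (distance of spool from where it was at the start of the episode above 0.02 m or angle between spool's own z axis and vertical above 0.35 rad)).
It also fails if it takes over 45 s, if anything falls off the work surface, if the arm or the gripper's body presses on something with over 40 N, if the wrist force passes 120 N, or if a joint passes its speed limit or range.

### The arm

A 6-joint arm with a two-finger parallel gripper is mounted at the origin on the work surface. World frame = base frame: x ahead of the robot, y to its left, z up, the work surface at z = 0. Lengths are in mm, angles in degrees, forces in N, time in s.
With the tool pointing down it reaches from about 300 to 850 mm from the base axis. Payload 4.2 kg.
Tool frame: the origin (TCP) lies midway between the tips of the shut fingers; the grasp point (between the pads) lies 19 mm behind it; z points along the fingers, x is the direction in which the jaws open and shut, and the axes are right-handed (so a half turn about z gives the same grasp; the last joint's range is limited). The gripper opens to 91 mm and grips with 3 to 60 N. Pads are 32 mm wide; open, the fingers measure 118 mm over their backs; the gripper's body (76 mm by 178 mm) begins 60 mm behind the grasp point.
Start: joints at [69.557, 18.312, 89.639, -0, 72.044, -1.146], TCP at [190.022, 542.711, 213.976] pointing down, gripper open.
Joint ranges: [-177.97, 177.97], [-48.28, 115.42], [12.27, 149.76], [-77.06, 257.06], [2.81, 150.46], [-146.56, 146.56]. Speed limits (degrees/s): [147.25, 147.25, 180, 180, 180, 180].

### API

Orientations are given as [roll, pitch, yaw] about the fixed x, y, z axes, in that order (R = Rz(yaw) Ry(pitch) Rx(roll)).
In Python, from workcell import env gives the robot as it stands. The module is installed in compiled form; this text tells all that it offers.
- The arm moves only by the tool drive_tool, never from a script. Its argument "series" is a list of rows, each a list of 3 entries, a list of its own where there are three numbers: the closure, from 0 (fully open) to 1 (shut), then the shift along the tool's x, y, z in mm, then the turn, a rotation vector about the tool's x, y, z in rad. In form: [[gripper, [dx, dy, dz], [rx, ry, rz]], ...]. A call has exactly 5 rows; each row is the pose to reach, as a shift and turn from the pose commanded when the call began, along the tool's axes at that moment; what a row does not reach only later rows make up. A row lasts 1/10 s, in which the tool goes at most 50 mm and 8.59 degrees, less where a joint would pass 70% of its speed; a pose out of reach is approached as far as the arm can. A call with a gripper value outside its range is refused whole. The fingers move at their own pace and stop on an object; "squeeze" is the grip in N (left out, the last holds). Time passes only in rows, so rows that repeat a pose let the fingers close, or fill a call up. It gives the time, the measured TCP pose, the force and the opening at its end, in the units of the state.
- env.state(): the state, without advancing time (a new reading comes with each control period).
- env.grab_frame(name): name is "scene" or "top" or "wrist"; returns a dict with "image" (384x512x3 uint8, red, green, blue), "K" (3x3 intrinsics, pixels), "origin" and "orientation" of the camera in the world. Camera axes: x right, y down, z forward; pixel columns grow to the right and rows downward; lengths in mm; the calibration is good to about 2 mm. A picture is of the moment at which its call begins. There is no depth.
- env.job_done(): hands the job in, once; it reports no verdict.
The state is a dict: "time_s": time; "qpos": joint angles; "qvel": joint speeds; "effort": joint torques, N m; "ee_pos": TCP position; "ee_rot": TCP orientation; "force": force on the tool from outside, world axes, zero at the start; "torque": the same for the moment, N m; "gripper_width": finger opening in mm.
Only numpy, scipy, OpenCV 4.12 (cv2) and the standard library are available. Lean on these libraries where they do the work, as an engineer would, in place of code of your own. Each camera call takes 0.05 s, during which the arm holds its last target.

## Working session

There is one attempt and no reset: what is moved stays moved. The work goes in short steps, Python scripts to look and compute and a tool call to move; the robot and the scene stay as the last step left them, time stands still between calls to the robot, and variables do not carry over. Pictures are saved under pics/ and viewed, and the job is handed in when it is done.

Besides the shell and the picture viewer there is one more tool, called after "Request:" by a JSON object that holds its "method" and its "body", one argument or row to a line. drive_tool: Moves the arm, as the interface text tells. Its arguments: {"type":"object","properties":{"series":{"type":"array","items":{"type":"array"}},"squeeze":{"type":"number"}},"required":["series"]}

```bash
mkdir -p pics; python3 - <<'E'
from workcell import env
import cv2,json,numpy as np,pickle
d={}
for n in("scene","top","wrist"):
    f=env.grab_frame(n);d[n]=f
    cv2.imwrite(f"pics/{n}0.png",cv2.cvtColor(f["image"],cv2.COLOR_RGB2BGR))
    print(n,f["K"],f["origin"],f["orientation"])
pickle.dump(d,open("f0.pkl","wb"))
print(env.state())
E
```

```text
scene [[351.53264437   0.         250.59658725]
 [  0.         351.53264437 188.99423568]
 [  0.           0.           1.        ]] [931.38094629 216.94122659 663.29296341] [-148.67791707    0.71908944  114.79373966]
top [[489.591672     0.         252.12161796]
 [  0.         489.591672   194.77629027]
 [  0.           0.           1.        ]] [ 461.38631929   20.30823298 1248.57673655] [-172.11428949    0.54399174  -89.84850901]
wrist [[270.50348247   0.         251.57207054]
 [  0.         270.50348247 193.13383781]
 [  0.           0.           1.        ]] [117.35878285 568.41687783 384.12607378] [1.64323886e+02 9.67897290e-02 7.07445084e+01]
{'time_s': 0.15, 'qpos': array([ 6.95580953e+01,  1.83417296e+01,  8.96896908e+01, -1.99266031e-03,
        7.20450329e+01, -1.14698749e+00]), 'qvel': array([-0.05206242, -0.15157247, -0.18930156,  0.05840868, -0.03454212,
        0.02903529]), 'effort': array([-6.30921431e-05, -4.12768793e+01, -2.32153612e+01,  7.27408729e-02,
        4.32466739e-02, -1.10064689e-04]), 'ee_pos': array([189.88352559, 542.33587054, 213.33290757]), 'ee_rot': array([1.79999636e+02, 7.64759099e-02, 7.07056981e+01]), 'force': array([-0.63412705, -0.37323859,  0.60311715]), 'torque': array([-0.00090418,  0.01527576, -0.03164124]), 'gripper_width': 90.95476890175868}
```

View pics/top0.png

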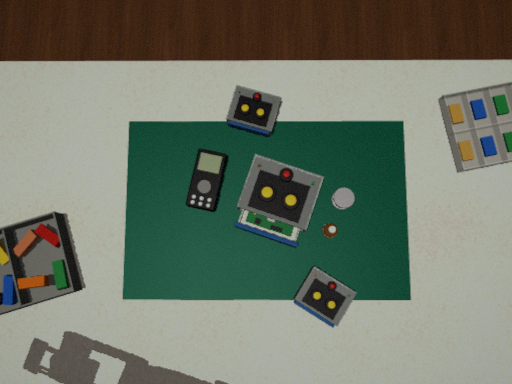

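View pics/scene0.png

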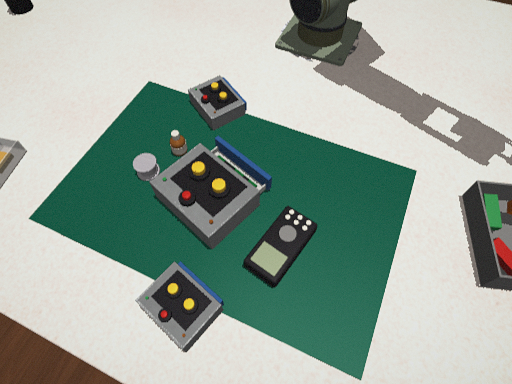

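The top view shows the large tester in the middle, with yellow keys near (267,192) and (291,200), the red key at (286,174) and the drawer front edge from (236,227) to (298,243). The two smaller testers, at (253,110) and (325,296), are decoys.

```bash
cat > h.py <<'E'
import numpy as np,cv2
from scipy.spatial.transform import Rotation as Ro
def ray(f,u,v):
    R=Ro.from_euler('xyz',f["orientation"],degrees=True).as_matrix()
    d=R@np.linalg.inv(f["K"])@np.array([u,v,1.]);return np.array(f["origin"]),d
def onz(f,u,v,z):
    o,d=ray(f,u,v);return o+d*(z-o[2])/d[2]
def proj(f,p):
    R=Ro.from_euler('xyz',f["orientation"],degrees=True).as_matrix()
    c=f["K"]@(R.T@(np.array(p)-f["origin"]));return c[:2]/c[2]
def blobs(f,col,amin=15):
    h=cv2.cvtColor(f["image"],cv2.COLOR_RGB2HSV)
    r={'y':[((22,150,90),(35,255,255))],'b':[((105,120,50),(125,255,255))],'r':[((0,170,60),(6,255,255)),((174,170,60),(180,255,255))]}[col]
    m=sum(cv2.inRange(h,a,b) for a,b in r)
    n,l,s,c=cv2.connectedComponentsWithStats(m)
    return [(s[i,4],c[i]) for i in range(1,n) if s[i,4]>=amin],m,l
E
python3 - <<'E'
import pickle;from h import *
d=pickle.load(open("f0.pkl","rb"))
for n in("top","scene"):
    f=d[n]
    for c,z in(('y',83),('r',80),('b',30)):
        for a,p in blobs(f,c)[0]: print(n,c,a,p.round(1),onz(f,*p,z).round(1))
f=d["top"]
for nm,u,v,z in(("flux",331,230,65),("spool",343,198,36),("m",226,153,34),("m",203,149,34),("m",212,211,34),("small",355,291,40),("small",312,267,40),("small",295,300,20),("small",335,325,20),("face",236,227,52),("face",298,243,52)):print(nm,onz(f,u,v,z).round(0))
E
```

```text
top y 48 [244.5 107.4] [840.2  51.3  83. ]
top y 45 [259.8 111.6] [829.4  13.4  83. ]
top y 106 [266.5 191.9] [629.9  -2.8  83. ]
top y 109 [290.2 199.8] [610.8 -59.7  83. ]
top y 103 [  3.  256.7] [473.7 622.8  83. ]
top y 52 [316.6 295.2] [ 386.2 -119.4   83. ]
top y 51 [331.2 304.3] [ 365.6 -153.    83. ]
top r 20 [256.2  95.8] [871.1  22.3  80. ]
top r 44 [286.  173.5] [675.4 -50.1  80. ]
top r 275 [ 47.  234.4] [526.8 522.5  80. ]
top r 22 [332.1 285.5] [ 408.5 -156.4   80. ]
top b 227 [478.2 108.9] [ 853.1 -546.8   30. ]
top b 142 [247.8 127.2] [804.9  43.7  30. ]
top b 231 [488.4 145.7] [ 756.5 -566.6   30. ]
top b 311 [266.5 234.5] [530.5  -3.7  30. ]
top b 295 [  7.6 290.5] [391.7 632.9  30. ]
top b 117 [314.  313.4] [ 339.5 -118.7   30. ]
scene y 37 [214.3  85.3] [ 389.2 -135.9   83. ]
scene y 44 [222.7  94.8] [ 409.  -103.5   83. ]
scene y 142 [198.  167.6] [611.8 -55.2  83. ]
scene y 153 [218.4 184.9] [631.1   1.2  83. ]
scene y 97 [172.7 288. ] [841.1  25.2  83. ]
scene y 104 [188.6 303.7] [852.1  61.9  83. ]
scene r 20 [204.9  97. ] [ 429.3 -139.6   80. ]
scene r 69 [186. 195.] [675.9 -46.3  80. ]
scene r 389 [503.5 255.1] [553.4 515.4  80. ]
scene r 46 [163.6 313.8] [882.1  32.6  80. ]
scene b 42 [235.9  92.8] [ 341.3 -105.4   30. ]
scene b 713 [243.5 162.1] [528.    4.5  30. ]
scene b 226 [200.6 282.6] [803.3  48.8  30. ]
flux [ 540. -159.   65.]
spool [ 621. -194.   36.]
m [736.  99.  34.]
m [747. 157.  34.]
m [589. 132.  34.]
small [ 394. -218.   40.]
small [ 451. -114.   40.]
small [371. -74.  20.]
small [ 311. -171.   20.]
face [547.  71.  52.]
face [509. -80.  52.]
```

```bash
python3 - <<'E'
import cv2
a=cv2.imread("pics/top0.png")[140:260,180:370];cv2.imwrite("pics/topz.png",cv2.resize(a,None,fx=4,fy=4,interpolation=2))
E
```

```text
(no output)
```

View pics/topz.png

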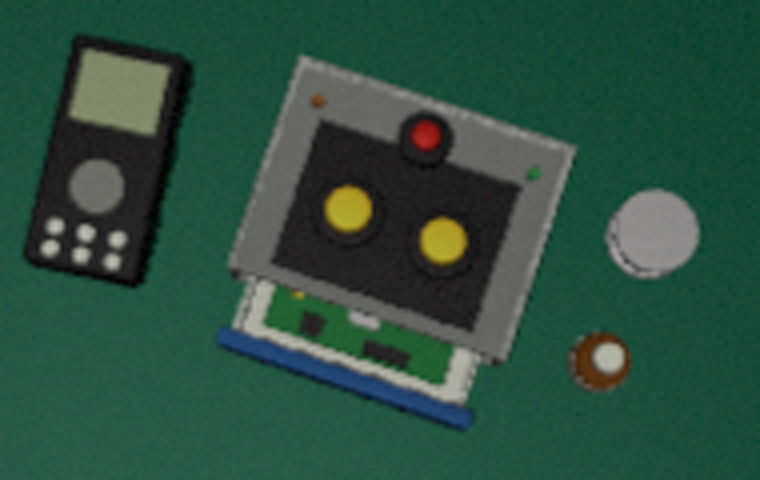

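```bash
cat >> h.py <<'E'
M=np.array([620.9,-29.1]);a=np.radians(-18.7);X=np.array([np.cos(a),np.sin(a)]);Y=np.array([-np.sin(a),np.cos(a)]);O=M+15*X
def tf(p): q=np.array(p[:2])-O; return np.array([q@X,q@Y])
def tool(env,tx,ty,z):
    s=env.state(); R=Ro.from_euler('xyz',s["ee_rot"],degrees=True).as_matrix()
    w=np.r_[O+tx*X+ty*Y,z]; t=Ro.from_euler('xyz',[180,0,71.3],degrees=True).as_matrix()
    print("shift",(R.T@(w-s["ee_pos"])).round(1),"rot",Ro.from_matrix(R.T@t).as_rotvec().round(4),"at",tf(s["ee_pos"]).round(1),s["ee_pos"].round(1),s["ee_rot"].round(2),"F",s["force"].round(1),"w",round(s["gripper_width"],1),s["time_s"])
E
python3 - <<'E'
import pickle;from h import *;from workcell import env
d=pickle.load(open("f0.pkl","rb"))
for n,z in(("top",52),("scene",52)):
    f=d[n];b,m,l=blobs(f,'b',150)
    for i,(A,p) in enumerate(b):
        q=tf(onz(f,*p,z))
        if abs(q[1])<40 and abs(q[0])<180: print(n,q)
f=d["top"]
for u,v in((235.5,224.5),(297.5,244.5),(266,236.5)):print(tf(onz(f,u,v,52)))
tool(env,-180,0,214)
E
```

```text
top [-110.13333526   -4.91460007]
scene [-102.85287562   13.51401768]
[-111.35821479   74.75220349]
[-108.73472036  -83.92294573]
[-115.04830043   -5.25563732]
shift [-3.986e+02  4.306e+02 -1.000e-01] rot [-0.      0.0013 -0.0104] at [-606.5  403.1] [189.9 542.3 213.3] [1.800e+02 8.000e-02 7.071e+01] F [-0.6 -0.4  0.6] w 91.0 0.15
```

Request:
{"method": "drive_tool", "body": {
  "series": [
    [0.49,[-30,33,0],[0,0,0]],
    [0.49,[-62,67,0],[0,0,0]],
    [0.49,[-94,101,0],[0,0,0]],
    [0.49,[-126,136,0],[0,0,-0.005]],
    [0.49,[-158,171,0],[0,0,-0.01]]
  ]
}}

```text
time_s: 0.65
ee_pos: [299.6, 335.3, 213.8]
ee_rot: [180.0, 0.0, 71.3]
force: [1.2, 0.1, 0.5]
gripper_width: 53.8
```

Request:
{"method": "drive_tool", "body": {
  "series": [
    [0.49,[-32,34,0],[0,0,0]],
    [0.49,[-64,68,0],[0,0,0]],
    [0.49,[-96,102,0],[0,0,0]],
    [0.49,[-128,136,0],[0,0,0]],
    [0.49,[-160,170,0],[0,0,0]]
  ]
}}

```text
time_s: 1.15
ee_pos: [409.2, 129.1, 214.0]
ee_rot: [180.0, -0.0, 71.3]
force: [1.0, 0.0, 0.5]
gripper_width: 46.5
```

```bash
python3 - <<'E'
from h import *;from workcell import env
tool(env,-178,0,214)
E
```

```text
shift [-82.   88.3  -0. ] rot [ 0.0002 -0.0004 -0.0004] at [-266.2   82. ] [409.2 129.1 214. ] [ 1.7999e+02 -2.0000e-02  7.1280e+01] F [1.  0.  0.5] w 46.5 1.15
```

Request:
{"method": "drive_tool", "body": {
  "series": [
    [0.49,[-28,30,0],[0,0,0]],
    [0.49,[-56,60,0],[0,0,0]],
    [0.49,[-80,84,0],[0,0,0]],
    [0.49,[-80,84,40],[0,0,0]],
    [0.49,[-80,84,80],[0,0,0]]
  ]
}}

```text
time_s: 1.65
ee_pos: [464.0, 27.1, 133.7]
ee_rot: [179.8, -0.1, 71.1]
force: [0.5, -0.6, -1.4]
gripper_width: 46.1
```

```bash
python3 - <<'E'
from h import *;from workcell import env
tool(env,-178,0,25)
for n in("top","wrist"):
    f=env.grab_frame(n);cv2.imwrite(f"pics/{n}1.png",cv2.cvtColor(f["image"],cv2.COLOR_RGB2BGR))
E
```

```text
shift [ -3.1   3.3 108.7] rot [ 0.0032 -0.0014 -0.003 ] at [-181.6    2.9] [464.   27.1 133.7] [ 1.7982e+02 -8.0000e-02  7.1130e+01] F [ 0.5 -0.6 -1.4] w 46.1 1.65
```

View pics/top1.png

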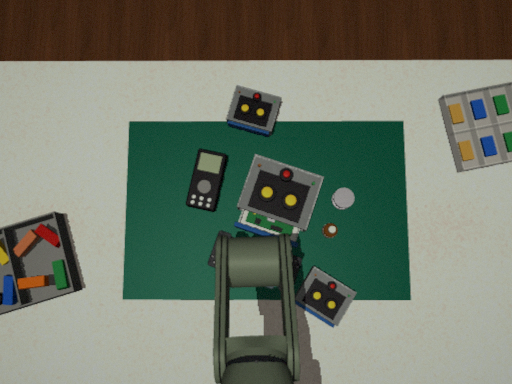

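View pics/wrist1.png

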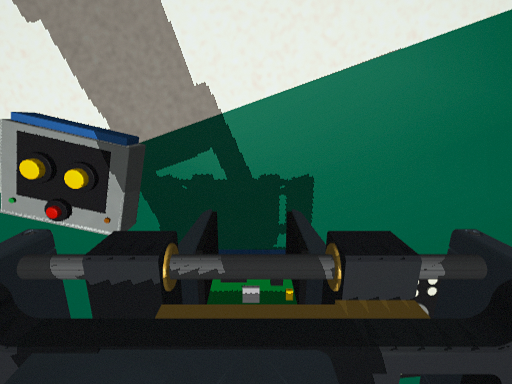

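The top view shows the gripper standing in front of the drawer, which reaches about (267,237), and clear of the small tester. In the wrist view the drawer front lies at about (250,252), between the fingers and ahead of them. Next I descend.

Request:
{"method": "drive_tool", "body": {
  "series": [
    [0.49,[0,0,30],[0,0,0]],
    [0.49,[0,0,60],[0,0,0]],
    [0.49,[0,0,85],[0,0,0]],
    [0.49,[0,0,105],[0,0,0]],
    [0.49,[0,0,105],[0,0,0]]
  ]
}}

```text
time_s: 2.25
ee_pos: [462.0, 28.5, 28.4]
ee_rot: [-179.8, 0.1, 71.3]
force: [-0.6, -0.1, 0.2]
gripper_width: 46.5
```

```bash
python3 - <<'E'
from h import *;from workcell import env
tool(env,-140,0,25)
for n in("scene",):
    f=env.grab_frame(n);cv2.imwrite(f"pics/{n}2.png",cv2.cvtColor(f["image"],cv2.COLOR_RGB2BGR))
E
```

```text
shift [-3.6 44.   3.2] rot [-0.003   0.0011  0.0002] at [-184.     3.6] [462.   28.5  28.4] [-1.7983e+02  6.0000e-02  7.1310e+01] F [-0.6 -0.1  0.2] w 46.5 2.25
```

View pics/scene2.png

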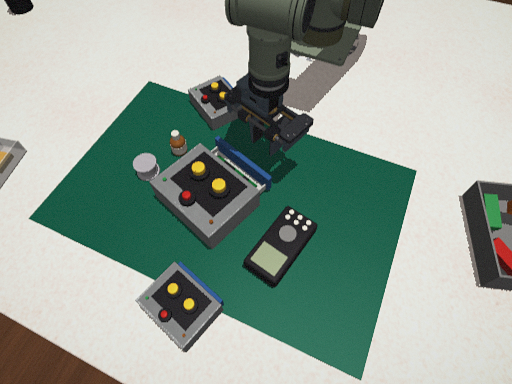

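The fingers hang clear in front of the blue face, near (262,140). I'll approach and push slowly.

Request:
{"method": "drive_tool", "body": {
  "series": [
    [0.49,[-1,12,2],[0,0,0]],
    [0.49,[-2,24,2],[0,0,0]],
    [0.49,[-3,36,2],[0,0,0]],
    [0.49,[-3,44,2],[0,0,0]],
    [0.49,[-3,49,2],[0,0,0]]
  ]
}}

```text
time_s: 2.8
ee_pos: [509.3, 9.3, 27.2]
ee_rot: [180.0, -0.0, 71.2]
force: [-1.8, 1.3, 1.0]
gripper_width: 46.3
```

Request:
{"method": "drive_tool", "body": {
  "series": [
    [0.49,[0,4,0],[0,0,0]],
    [0.49,[0,8,0],[0,0,0]],
    [0.49,[0,12,0],[0,0,0]],
    [0.49,[0,16,0],[0,0,0]],
    [0.49,[0,20,0],[0,0,0]]
  ]
}}

```text
time_s: 3.3
ee_pos: [526.9, 3.1, 26.8]
ee_rot: [-179.9, 0.0, 71.3]
force: [-2.7, -0.8, 0.7]
gripper_width: 46.5
```

Request:
{"method": "drive_tool", "body": {
  "series": [
    [0.49,[0,3,0],[0,0,0]],
    [0.49,[0,6,0],[0,0,0]],
    [0.49,[0,8,0],[0,0,0]],
    [0.49,[0,10,0],[0,0,0]],
    [0.49,[0,10,0],[0,0,0]]
  ]
}}

```text
time_s: 3.8
ee_pos: [537.1, 0.0, 26.9]
ee_rot: [180.0, -0.0, 71.3]
force: [-0.6, 0.7, -1.2]
gripper_width: 46.6
```

```bash
python3 - <<'E'
from h import *;from workcell import env
tool(env,-98,0,25)
for n in("scene",):
    f=env.grab_frame(n);cv2.imwrite(f"pics/{n}3.png",cv2.resize(cv2.cvtColor(f["image"],cv2.COLOR_RGB2BGR)[60:260,130:330],None,fx=3,fy=3))
E
```

```text
shift [-0.7  5.7  1.9] rot [ 0.0007 -0.0004 -0.0005] at [-103.7    0.7] [537.1   0.   26.9] [ 1.7996e+02 -2.0000e-02  7.1270e+01] F [-0.6  0.7 -1.2] w 46.6 3.8
```

View pics/scene3.png

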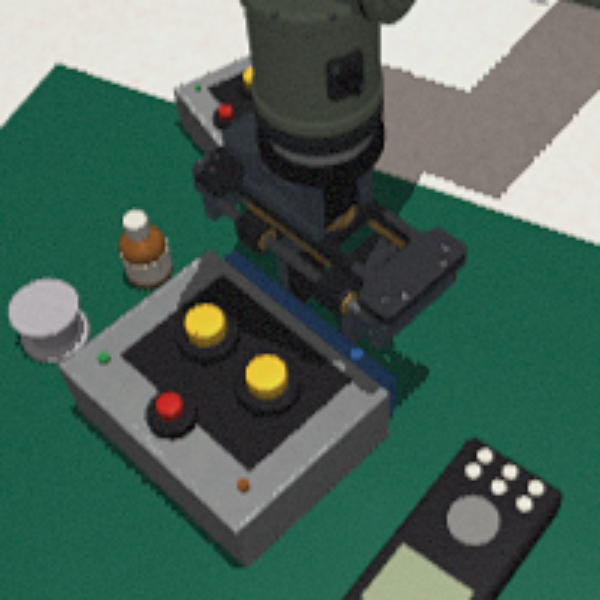

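The drawer is nearly in: the blue front sits almost against the tester, with a thin gap near (300,310). I'll keep pushing in small steps until the force climbs.

Request:
{"method": "drive_tool", "body": {
  "series": [
    [0.49,[0,1,0],[0,0,0]],
    [0.49,[0,2,0],[0,0,0]],
    [0.49,[0,3,0],[0,0,0]],
    [0.49,[0,4,0],[0,0,0]],
    [0.49,[0,4,0],[0,0,0]]
  ]
}}

```text
time_s: 4.35
ee_pos: [540.6, -1.1, 27.0]
ee_rot: [180.0, -0.0, 71.3]
force: [-0.7, 2.0, 0.2]
gripper_width: 46.5
```

Request:
{"method": "drive_tool", "body": {
  "series": [
    [0.49,[0,1,0],[0,0,0]],
    [0.49,[0,2,0],[0,0,0]],
    [0.49,[0,3,0],[0,0,0]],
    [0.49,[0,3,0],[0,0,0]],
    [0.49,[0,3,0],[0,0,0]]
  ]
}}

```text
time_s: 4.85
ee_pos: [540.6, -1.2, 27.0]
ee_rot: [-179.7, 0.0, 71.2]
force: [-8.1, 5.1, 7.4]
gripper_width: 46.5
```

Request:
{"method": "drive_tool", "body": {
  "series": [
    [0.49,[0,1,0],[0,0,0]],
    [0.49,[0,2,0],[0,0,0]],
    [0.49,[0,2,0],[0,0,0]],
    [0.49,[0,2,0],[0,0,0]],
    [0.49,[0,2,0],[0,0,0]]
  ]
}}

```text
time_s: 5.35
ee_pos: [540.5, -1.2, 26.9]
ee_rot: [-179.4, 0.0, 71.2]
force: [-11.1, 6.8, 9.7]
gripper_width: 46.4
```

```bash
python3 - <<'E'
from h import *;from workcell import env
tool(env,-98,0,25)
E
```

```text
shift [-0.6  2.1  1.9] rot [-0.0098  0.0005 -0.0018] at [-100.1    0.6] [540.5  -1.2  26.9] [-1.7944e+02  3.0000e-02  7.1200e+01] F [-11.1   6.8   9.7] w 46.4 5.35
```

The drawer is against its stop: the force rises with no motion. I'll back off straight, then rise.

Request:
{"method": "drive_tool", "body": {
  "series": [
    [0.49,[0,-10,0],[0,0,0]],
    [0.49,[0,-25,0],[0,0,0]],
    [0.49,[0,-40,0],[0,0,0]],
    [0.49,[0,-55,0],[0,0,0]],
    [0.49,[0,-55,-20],[0,0,0]]
  ]
}}

```text
time_s: 5.85
ee_pos: [489.6, 14.9, 45.2]
ee_rot: [-179.7, 0.1, 71.3]
force: [-0.3, 0.1, -0.2]
gripper_width: 46.7
```

Request:
{"method": "drive_tool", "body": {
  "series": [
    [0.49,[0,0,-30],[0,0,0]],
    [0.49,[0,0,-60],[0,0,0]],
    [0.49,[0,0,-90],[0,0,0]],
    [0.49,[0,0,-90],[0,0,0]],
    [0.49,[0,0,-90],[0,0,0]]
  ]
}}

```text
time_s: 6.35
ee_pos: [493.7, 14.6, 137.4]
ee_rot: [179.8, -0.0, 71.3]
force: [-1.2, -0.4, 0.1]
gripper_width: 46.4
```

```bash
python3 - <<'E'
from h import *;from workcell import env
tool(env,-15,0,125)
for n in("scene","top"):
    f=env.grab_frame(n);cv2.imwrite(f"pics/{n}4.png",cv2.resize(cv2.cvtColor(f["image"],cv2.COLOR_RGB2BGR)[60:260,130:330],None,fx=3,fy=3))
    if n=="top": f["image"][250:]=0
    for c,z in(('y',83),('r',80),('b',52)):
        for A,p in blobs(f,c)[0]:
            q=onz(f,*p,z); t=tf(q)
            if abs(t[0])<130 and abs(t[1])<100: print(n,c,A,p.round(1),q.round(1),t.round(1))
E
```

```text
shift [ -0.6 134.5  12.8] rot [ 0.0027 -0.0006 -0.0003] at [-149.5    0.6] [493.7  14.6 137.4] [ 1.7984e+02 -3.0000e-02  7.1280e+01] F [-1.2 -0.4  0.1] w 46.4 6.35
scene y 139 [198.  167.5] [611.5 -55.4  83. ] [-15.5 -27.9]
scene y 150 [218.5 184.8] [631.    1.1  83. ] [-15.2  31.9]
scene r 69 [186.1 194.9] [675.6 -46.3  80. ] [42.3  1.3]
scene b 213 [235.2 168.7] [564.7   3.2  52. ] [-78.6  12.6]
top y 106 [266.6 191.9] [629.9  -2.9  83. ] [-14.9  27.7]
top y 109 [290.2 199.8] [610.8 -59.7  83. ] [-14.8 -32.2]
top r 44 [286.  173.5] [675.4 -50.1  80. ] [43.3 -2.4]
top b 108 [249.6 213.7] [580.1  38.1  52. ] [-75.2  50.5]
```

View pics/scene4.png

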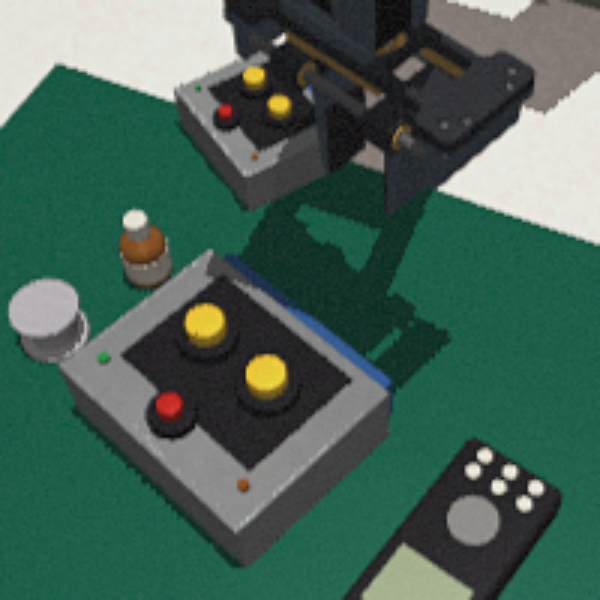

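View pics/top4.png

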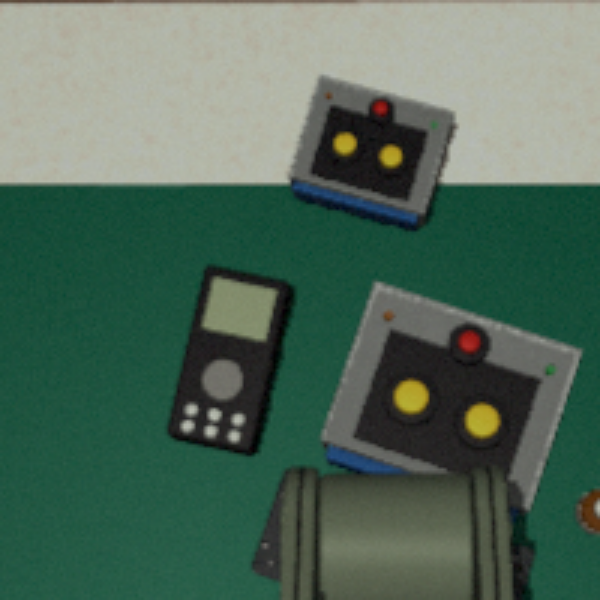

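The drawer now sits flush in both views. I'll move over the keys at z≈137 and then descend.

Request:
{"method": "drive_tool", "body": {
  "series": [
    [0.49,[0,32,0],[0,0,0]],
    [0.49,[0,64,0],[0,0,0]],
    [0.49,[0,96,0],[0,0,0]],
    [0.49,[0,122,0],[0,0,0]],
    [0.49,[-1,132,0],[0,0,0]]
  ]
}}

```text
time_s: 6.95
ee_pos: [619.1, -29.3, 134.9]
ee_rot: [-179.9, 0.0, 71.2]
force: [-0.6, 0.6, -0.1]
gripper_width: 46.6
```

Request:
{"method": "drive_tool", "body": {
  "series": [
    [0.49,[0,0,10],[0,0,0]],
    [0.49,[0,0,20],[0,0,0]],
    [0.49,[0,0,30],[0,0,0]],
    [0.49,[0,0,35],[0,0,0]],
    [0.49,[0,0,35],[0,0,0]]
  ]
}}

```text
time_s: 7.45
ee_pos: [616.4, -28.2, 100.8]
ee_rot: [-179.9, 0.0, 71.3]
force: [0.3, -0.7, 0.3]
gripper_width: 47.0
```

```bash
python3 - <<'E'
from h import *;from workcell import env
tool(env,-16,0,84)
for n in("scene","wrist"):
    f=env.grab_frame(n);im=cv2.cvtColor(f["image"],cv2.COLOR_RGB2BGR)
    cv2.imwrite(f"pics/{n}5.png",im if n=="wrist" else cv2.resize(im[60:260,130:330],None,fx=3,fy=3))
E
```

```text
shift [ 0.6  3.6 16.8] rot [-0.0024  0.0005 -0.0001] at [-19.6  -0.6] [616.4 -28.2 100.8] [-1.7986e+02  3.0000e-02  7.1290e+01] F [ 0.3 -0.7  0.3] w 47.0 7.45
```

View pics/scene5.png

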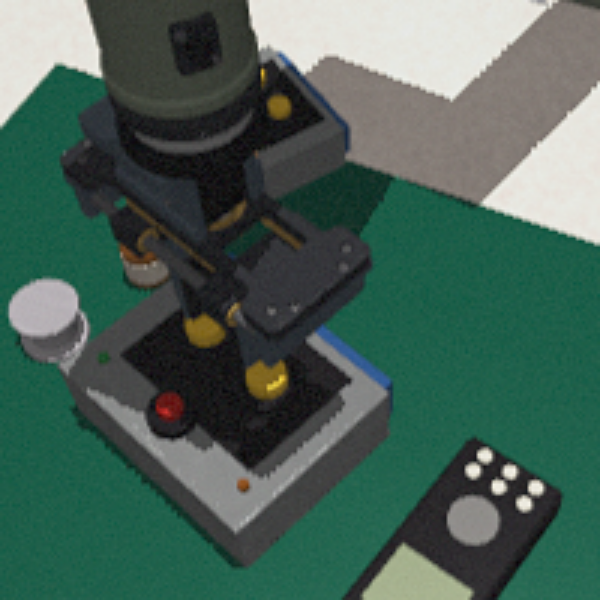

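View pics/wrist5.png

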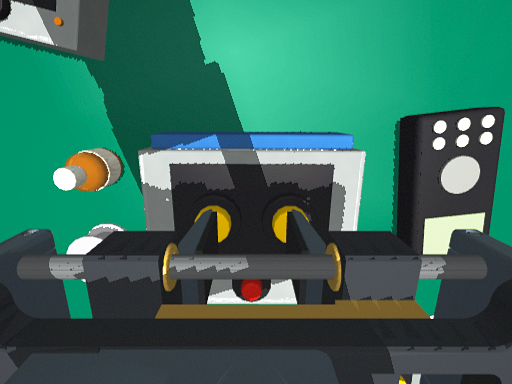

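Both fingertips hang centred over the yellow keys: scene crop (205,330) and (267,375), wrist (213,224) and (290,224). The red key is clear. I'll press slowly.

Request:
{"method": "drive_tool", "body": {
  "series": [
    [0.49,[0,3,4],[0,0,0]],
    [0.49,[0,3,8],[0,0,0]],
    [0.49,[0,3,11],[0,0,0]],
    [0.49,[0,3,13],[0,0,0]],
    [0.49,[0,3,15],[0,0,0]]
  ]
}}

```text
time_s: 8.05
ee_pos: [620.5, -29.5, 86.7]
ee_rot: [-180.0, -0.0, 71.3]
force: [-0.3, -0.1, -0.1]
gripper_width: 46.5
```

Request:
{"method": "drive_tool", "body": {
  "series": [
    [0.49,[0,0,1],[0,0,0]],
    [0.49,[0,0,2],[0,0,0]],
    [0.49,[0,0,3],[0,0,0]],
    [0.49,[0,0,4],[0,0,0]],
    [0.49,[0,0,5],[0,0,0]]
  ]
}}

```text
time_s: 8.55
ee_pos: [620.6, -29.5, 82.5]
ee_rot: [180.0, -0.0, 71.3]
force: [-1.5, -0.6, 4.2]
gripper_width: 46.8
```

Request:
{"method": "drive_tool", "body": {
  "series": [
    [0.49,[0,0,1],[0,0,0]],
    [0.49,[0,0,2],[0,0,0]],
    [0.49,[0,0,3],[0,0,0]],
    [0.49,[0,0,4],[0,0,0]],
    [0.49,[0,0,5],[0,0,0]]
  ]
}}

```text
time_s: 9.05
ee_pos: [620.6, -29.5, 77.8]
ee_rot: [180.0, -0.0, 71.3]
force: [-2.8, 0.0, 8.0]
gripper_width: 46.8
```

```bash
python3 - <<'E'
from h import *;from workcell import env
tool(env,-16,0,76); print(env.state()["torque"])
for n in("scene",):
    f=env.grab_frame(n);im=cv2.cvtColor(f["image"],cv2.COLOR_RGB2BGR)
    cv2.imwrite(f"pics/{n}6.png",cv2.resize(im[130:230,150:290],None,fx=5,fy=5))
E
```

```text
shift [ 0.4 -0.8  1.8] rot [ 0.0006 -0.0003 -0.0004] at [-15.2  -0.4] [620.6 -29.5  77.8] [ 1.7997e+02 -1.0000e-02  7.1280e+01] F [-2.8  0.   8. ] w 46.8 9.05
[ 0.09178929  0.5349024  -0.00865901]
```

View pics/scene6.png

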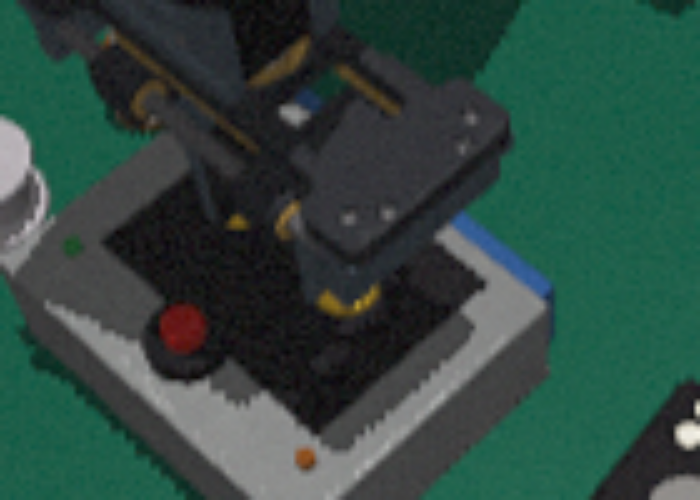

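Both keys are going down evenly: 8 N in total at about 6 mm. I'll press to the stop and hold.

Request:
{"method": "drive_tool", "body": {
  "series": [
    [0.49,[0,0,1],[0,0,0]],
    [0.49,[0,0,2],[0,0,0]],
    [0.49,[0,0,3],[0,0,0]],
    [0.49,[0,0,3.5],[0,0,0]],
    [0.49,[0,0,3.5],[0,0,0]]
  ]
}}

```text
time_s: 9.6
ee_pos: [620.7, -29.5, 76.2]
ee_rot: [179.9, -0.0, 71.3]
force: [-5.5, 0.2, 16.8]
gripper_width: 46.6
```

Request:
{"method": "drive_tool", "body": {
  "series": [
    [0.49,[0,0,1],[0,0,0]],
    [0.49,[0,0,1],[0,0,0]],
    [0.49,[0,0,1],[0,0,0]],
    [0.49,[0,0,1],[0,0,0]],
    [0.49,[0,0,1],[0,0,0]]
  ]
}}

```text
time_s: 10.1
ee_pos: [620.7, -29.5, 76.1]
ee_rot: [179.9, -0.0, 71.3]
force: [-6.9, 0.7, 21.1]
gripper_width: 46.6
```

Request:
{"method": "drive_tool", "body": {
  "series": [
    [0.49,[0,0,0],[0,0,0]],
    [0.49,[0,0,0],[0,0,0]],
    [0.49,[0,0,0],[0,0,0]],
    [0.49,[0,0,0],[0,0,0]],
    [0.49,[0,0,0],[0,0,0]]
  ]
}}

```text
time_s: 10.6
ee_pos: [620.7, -29.5, 76.2]
ee_rot: [179.9, -0.0, 71.3]
force: [-6.0, 0.5, 21.0]
gripper_width: 46.5
```

Request:
{"method": "drive_tool", "body": {
  "series": [
    [0.49,[0,0,0],[0,0,0]],
    [0.49,[0,0,0],[0,0,0]],
    [0.49,[0,0,0],[0,0,0]],
    [0.49,[0,0,0],[0,0,0]],
    [0.49,[0,0,0],[0,0,0]]
  ]
}}

```text
time_s: 11.1
ee_pos: [620.7, -29.5, 76.2]
ee_rot: [179.9, -0.0, 71.3]
force: [-7.2, -0.1, 20.7]
gripper_width: 46.2
```

Request:
{"method": "drive_tool", "body": {
  "series": [
    [0.49,[0,0,0],[0,0,0]],
    [0.49,[0,0,0],[0,0,0]],
    [0.49,[0,0,0],[0,0,0]],
    [0.49,[0,0,0],[0,0,0]],
    [0.49,[0,0,0],[0,0,0]]
  ]
}}

```text
time_s: 11.6
ee_pos: [620.7, -29.4, 76.1]
ee_rot: [179.9, -0.0, 71.3]
force: [-7.2, 0.7, 21.6]
gripper_width: 46.5
```

Request:
{"method": "drive_tool", "body": {
  "series": [
    [0.49,[0,0,0],[0,0,0]],
    [0.49,[0,0,0],[0,0,0]],
    [0.49,[0,0,0],[0,0,0]],
    [0.49,[0,0,0],[0,0,0]],
    [0.49,[0,0,0],[0,0,0]]
  ]
}}

```text
time_s: 12.1
ee_pos: [620.7, -29.5, 76.2]
ee_rot: [179.9, -0.0, 71.3]
force: [-6.4, 0.1, 21.2]
gripper_width: 46.8
```

```bash
python3 - <<'E'
from h import *;from workcell import env
tool(env,-16,0,76); print(env.state()["torque"])
for n in("scene",):
    f=env.grab_frame(n);im=cv2.cvtColor(f["image"],cv2.COLOR_RGB2BGR)
    cv2.imwrite(f"pics/{n}7.png",cv2.resize(im[130:230,150:290],None,fx=5,fy=5))
E
```

```text
shift [ 0.4 -0.9  0.1] rot [ 0.0019 -0.0005 -0.0003] at [-15.1  -0.4] [620.7 -29.5  76.2] [ 1.7989e+02 -3.0000e-02  7.1280e+01] F [-6.4  0.1 21.2] w 46.8 12.1
[0.05010225 1.29095988 0.03402286]
```

View pics/scene7.png

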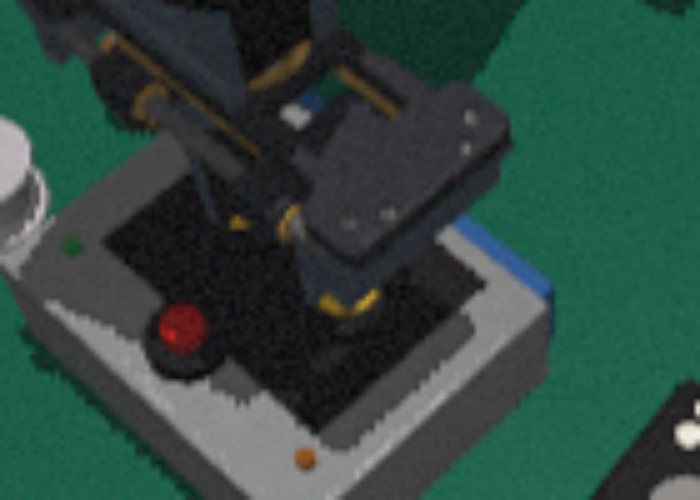

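Both keys have been at their bottom stop (TCP z 76.2, 21 N) for over 2.5 s, and the red key is up. Next I let go by rising straight.

Request:
{"method": "drive_tool", "body": {
  "series": [
    [0.49,[0,0,-5],[0,0,0]],
    [0.49,[0,0,-10],[0,0,0]],
    [0.49,[0,0,-20],[0,0,0]],
    [0.49,[0,0,-40],[0,0,0]],
    [0.49,[0,0,-65],[0,0,0]]
  ]
}}

```text
time_s: 12.65
ee_pos: [619.8, -29.4, 136.8]
ee_rot: [-179.8, 0.0, 71.3]
force: [0.8, 0.4, -0.2]
gripper_width: 46.5
```

Request:
{"method": "drive_tool", "body": {
  "series": [
    [0.49,[0,-30,-20],[0,0,0]],
    [0.49,[0,-65,-40],[0,0,0]],
    [0.49,[0,-100,-50],[0,0,0]],
    [0.49,[0,-130,-50],[0,0,0]],
    [0.49,[0,-130,-50],[0,0,0]]
  ]
}}

```text
time_s: 13.15
ee_pos: [494.0, 13.1, 187.8]
ee_rot: [-179.9, 0.0, 71.3]
force: [0.8, -0.2, 0.0]
gripper_width: 46.9
```

Request:
{"method": "drive_tool", "body": {
  "series": [
    [0.49,[0,0,0],[0,0,0]],
    [0.49,[0,0,0],[0,0,0]],
    [0.49,[0,0,0],[0,0,0]],
    [0.49,[0,0,0],[0,0,0]],
    [0.49,[0,0,0],[0,0,0]]
  ]
}}

```text
time_s: 13.65
ee_pos: [497.9, 12.1, 187.1]
ee_rot: [-180.0, 0.0, 71.3]
force: [1.3, 0.2, -0.5]
gripper_width: 46.4
```

```bash
python3 - <<'E'
from h import *;from workcell import env
tool(env,-16,0,76)
f=env.grab_frame("top");im=cv2.cvtColor(f["image"],cv2.COLOR_RGB2BGR);a=cv2.resize(im[130:260,180:380],None,fx=3,fy=3)
f=env.grab_frame("scene");im=cv2.cvtColor(f["image"],cv2.COLOR_RGB2BGR);b=cv2.resize(im[120:220,130:330],None,fx=3,fy=3)[:210]
for c,z in(('y',83),('r',80)):
    for A,p in blobs(f,c)[0]:
        t=tf(onz(f,*p,z))
        if abs(t[0])<130 and abs(t[1])<100: print(c,A,p.round(1),t.round(1))
cv2.imwrite("pics/end.png",np.vstack([a,b]))
E
```

```text
shift [  0.5 128.8 111. ] rot [-0.0004  0.     -0.0008] at [-144.8   -0.4] [497.9  12.1 187.1] [-179.97    0.     71.26] F [ 1.3  0.2 -0.5] w 46.4 13.65
y 136 [198.2 167.4] [-15.9 -27.9]
y 150 [218.4 184.7] [-15.2  31.7]
r 68 [186.  194.9] [42.5  1.2]
```

View pics/end.png

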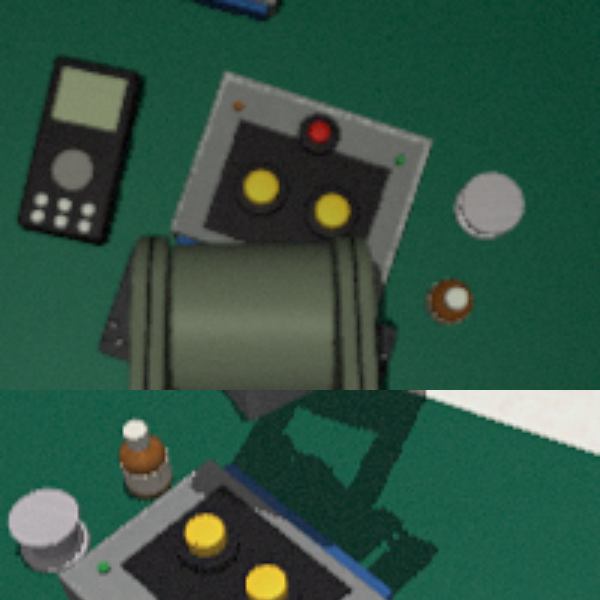

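The keys are up again, with blobs at the same pixels as before. The drawer is flush, and the meter, bottle and spool stand where they were. The arm is clear, so I'm handing in.

```bash
python3 - <<'E'
from workcell import env
print(env.job_done())
E
```

```text
the job is handed in; nothing more can be done
None
```

The job is done and handed in at about 13.8 s on the robot's clock; no verdict was reported.

- **Drawer:** I pushed the large tester's blue drawer in with both fingertips until it stopped moving and the force rose to about 13 N horizontally. The pictures taken afterwards showed it flush.
- **Keys:** I put one fingertip on each yellow key and pressed both to the bottom together, with the fingertips at z ≈ 76.2 mm and about 21 N. I held them there for about 2.5 s, then lifted straight up.
- **Last checks:** Both yellow keys and the red key were back within about half a pixel of where they appeared before the press. By eye, the meter, bottle and spool had not moved. The measured force was within its usual 1–2 N noise, with the arm clear at z ≈ 187 mm.
- **Disagreements:** The two cameras disagreed by about 4 mm on the tester's sideways position. I used the average, and both fingertips landed on the keys. In the last top view the arm hid most of the drawer front, so that check rests mainly on the scene camera.

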